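# Send the drain plug down the chute and point it out

## Task

Push the brass drain plug gently along the feed shelf with your shut fingertips, without gripping or lifting it, until it goes over the edge and slides down the chute into the tin tray. When it has come to rest among the spark plugs, point it out to the mechanic as the part to fit next: hold the shut fingertips, pointing straight down, two or three centimetres above the middle of it for a couple of seconds. Touch nothing in the tray, leave the other things where they are, and finish while still pointing at it.

Things in the scene. Friction and masses are not known exactly. Their poses are not given: they have to be found in the camera images.
- drain_mid (a point): the middle of the loose brass drain plug (33 mm long, 25 mm across). At the start it stands on its hexagon head on the feed shelf, thread up, this point 15.5 mm above the shelf. It ends in the tray in any attitude, its highest part at most 20 mm above this point, and stops sliding or rolling within about 3 s
- drain_plug: the same drain plug: hexagon head 22 mm across flats, 12 mm high, copper collar 3 mm, thread 18 mm in diameter; about 90 g. Origin at the centre of the head's end face, z towards the thread's end
- chute: fixed sheet-metal chute on legs. Origin on the bench below the edge where its flat feed shelf meets the slope. Shelf: 115 mm above the bench, x from -50 to +50 mm, y from +120 (open end) to 0 (the edge), side walls 11.5 mm high. From the edge the slope falls towards -y to its mouth at y = -132 mm, 33 mm above the bench, just inside the tray
- chute_bed: the chute's sloping bed, 100 mm wide, 32 degrees steep, side walls 24 mm high. Origin at the middle of the edge at its top; y points up the slope, z square off the bed. Shelf and bed are slick worn metal (friction about 0.3): a part pushed over the edge slides down by itself
- tray: tin tray, fixed, 180 mm (x) by 220 mm (y), 28 mm high, walls and floor 3 mm. Origin under its centre, which lies 225 mm towards -y from the chute's origin, in the chute's frame; axes as the chute's
- spark_a: used spark plug, one of three lying in the tray: steel hexagon 21 mm across flats, dark thread, white ribbed insulator; 77 mm long, 21 mm high as it lies. Origin on its underside below the hexagon; its x axis points to the terminal (43 mm that way, 35 mm to the electrode the other way). Loose, 50 g; not to be touched by the robot
- spark_b: used spark plug, one of three lying in the tray: steel hexagon 21 mm across flats, dark thread, white ribbed insulator; 77 mm long, 21 mm high as it lies. Origin on its underside below the hexagon; its x axis points to the terminal (43 mm that way, 35 mm to the electrode the other way). Loose, 50 g; not to be touched by the robot
- spark_c: used spark plug, one of three lying in the tray: steel hexagon 21 mm across flats, dark thread, white ribbed insulator; 77 mm long, 21 mm high as it lies. Origin on its underside below the hexagon; its x axis points to the terminal (43 mm that way, 35 mm to the electrode the other way). Loose, 50 g; not to be touched by the robot
- primer: blue plastic fuel primer with a dome, 42 mm in diameter, 27 mm high, two hose barbs; origin at the centre of its underside; loose, stands beside the chute
- pulley: grooved steel pull pulley lying flat, 68 mm in diameter, 19 mm high at the hub; origin at the centre of its underside; loose, lies beside the chute
- wrench: steel wrench, 190 mm long, lying flat on the bench to the left; loose
- grease_tin: green tin, 72 mm in diameter, 75 mm high, origin at the centre of its underside; loose, stands on the bench to the right

How it is judged (in metres and radians):
On the way, in this order (a step that is already met when the one before it is completed fails the run):
1. the drain plug has slid down into the tray (x of drain_mid in the frame of tray between -0.088 and 0.088 m and y of drain_mid in the frame of tray between -0.108 and 0.108 m and z of drain_mid in the frame of tray below 0.045 m), for 0.1 s.
2. the fingertips point straight down at the drain plug from just above, held for a second (all of step 1 and linear speed of drain_plug below 0.02 m/s and horizontal distance between the grasp point and drain_mid below 0.018 m and distance between the grasp point and drain_mid below 0.09 m and (angle between the grasp point's own z axis and vertical below 0.4 rad or angle between the grasp point's own z axis and vertical above 2.74 rad)), for 1 s.
At the end, for the whole second after the job is handed in: The drain plug lies still in the tray and the grasp point stays within 18 mm sideways of its middle and within 90 mm of it (the tips some 5 to 50 mm clear above it), the fingers within 23 degrees of straight down, touching nothing; the spark plugs are still in the tray (all of step 2 and horizontal distance between each of spark_a, spark_b, spark_c and tray below 0.14 m and height (world z) of each of spark_a, spark_b, spark_c below 0.05 m).
It fails at once if the drain plug is lifted, or carried above the chute or the tray instead of sliding (height (world z) of drain_mid above 0.157 m or (y of drain_mid in the frame of chute between -0.13 and -0.035 m and z of drain_mid in the frame of chute_bed above 0.036 m) or (y of drain_mid in the frame of chute below -0.13 m and height (world z) of drain_mid above 0.08 m)).
It fails at once if the robot touches the drain plug after it has reached the tray (y of drain_mid in the frame of chute below -0.14 m and contact force between any of the fingers, the arm and drain_plug above 0.2 N).
It fails at once if the drain plug is gripped or pushed hard (contact force between any of the fingers, the arm and drain_plug above 15 N).
It fails at once if the robot touches a spark plug (contact force between any of the fingers, the arm and spark_a above 0.3 N or contact force between any of the fingers, the arm and spark_b above 0.3 N or contact force between any of the fingers, the arm and spark_c above 0.3 N).
It fails at once if another thing on the bench is moved (distance of any of primer, pulley, wrench, grease_tin from where it was at the start of the episode above 0.01 m).
It also fails if it takes over 45 s, if anything falls off the work surface, if the arm or the gripper's body presses on something with over 40 N, if the wrist force passes 120 N, or if a joint passes its speed limit or range.

## Robot

A 7-joint arm with a two-finger parallel gripper is mounted at the origin on the work surface. World frame = base frame: x ahead of the robot, y to its left, z up, the work surface at z = 0. Lengths are in mm, angles in rad, forces in N, time in s.
With the tool pointing down it reaches from about 400 to 875 mm from the base axis. Payload 4.4 kg.
Tool frame: the origin (TCP) lies at the very end of the fingers, on their centre line; the grasp point (between the pads) lies 19 mm behind it; y points along the fingers, x is the direction in which the jaws open and shut, and the axes are right-handed (so a half turn about y gives the same grasp; the last joint's range is limited). The gripper opens to 85 mm and grips with 20 to 120 N. Pads are 22 mm wide; open, the fingers measure 114 mm over their backs; the gripper's body (76 mm by 85 mm) begins 54 mm behind the grasp point. The pads swing forward as they close: fully open they stand 13 mm farther back than shut.
Start: joints at [1.127, 0.628, 0.038, 1.517, -0.027, 0.996, -0.02], TCP at [239.798, -604.165, 231.313] pointing down, gripper open.
Joint ranges: [-3.06, 3.06], [-0.37, 2.12], [-1.25, 1.32], [0.18, 2.47], [-1.1, 4.24], [0.23, 1.98], [-2.94, 2.94]. Speed limits (rad/s): [2.57, 2.57, 3.14, 3.14, 3.14, 3.14, 3.14].

## Interface

Orientations are given as [roll, pitch, yaw] about the fixed x, y, z axes, in that order (R = Rz(yaw) Ry(pitch) Rx(roll)).
In Python, from cell import readout, eyes, finish_job gives the robot as it stands. The module is installed in compiled form; this text tells all that it offers.
- The arm moves only by the tool apply_moves, never from a script. Its argument "commands" is a list that holds one entry, the list of rows, each a list of 6 numbers: the shift along the tool's x, y, z in units of 0.04 m (1.0 is 0.04 m), then the turn, a rotation vector about the tool's x, y, z in units of 5 degrees (1.0 is 5 degrees). A call has 1 to 8 rows; each row shifts and turns the pose as measured when the row begins, along the tool's axes as they then stand; what a row does not reach is not made up. A row lasts 1/12 s, in which the tool goes at most 41.7 mm and 7.16 degrees, less where a joint would pass 70% of its speed; a pose out of reach is approached as far as the arm can. A call with a number of a shift or a turn outside -1 to 1 is refused whole. A call with a gripper value outside its range is refused whole. "claw" is the finger opening in mm, from 0 to 85.4, set as the call begins (left out, the last holds). The fingers move at their own pace and stop on an object; the grip force is fixed at half the most. Time passes only in rows, so rows that do not move let the fingers close. It gives the time, the measured TCP pose, the force and the opening at its end, in the units of the state.
- readout.read_state(): the state, without advancing time (a new reading comes with each control period).
- eyes.get_image(name): name is "side" or "top" or "wrist"; returns a dict with "image" (480x640x3 uint8, red, green, blue), "mtx" (3x3 intrinsics, pixels), "rvec" (rotation vector, rad) and "tvec" (3), from world to camera coordinates, as OpenCV has them. Camera axes: x right, y down, z forward; pixel columns grow to the right and rows downward; lengths in mm; the calibration is good to about 2 mm. The wrist camera is an equidistant fisheye: a pixel r from the principal point sees the ray r / f radians off the axis. A picture is of the moment at which its call begins. There is no depth.
- finish_job(): hands the job in, once; it reports no verdict.
The state is a dict: "clock": time; "qpos": joint angles; "qd": joint speeds; "tau": joint torques, N m; "eef_pos": TCP position; "tool_rot": TCP orientation; "force": force on the tool from outside, world axes, zero at the start; "torque": the same for the moment, N m; "width": finger opening in mm.
Only numpy, scipy, OpenCV 4.12 (cv2) and the standard library are available. Lean on these libraries where they do the work, as an engineer would, in place of code of your own. Each camera call takes 0.05 s, during which the arm holds its last target. There are 200 camera calls.

## Working session

There is one attempt and no reset: what is moved stays moved. The work goes in short steps, Python scripts to look and compute and a tool call to move; the robot and the scene stay as the last step left them, time stands still between calls to the robot, and variables do not carry over. Pictures are saved under pics/ and viewed, about 8 in all and at most 12, crops included, and the job is handed in when it is done.

Besides the shell and the picture viewer there is one more tool, called after "Request:" as name(argument=value, ...) on one line, values as JSON. apply_moves: Moves the arm, as the interface text tells. Shifts and turns lie within -1 to 1; 1 stands for 0.04 m of shift or 5 degrees of turn. Its arguments: {"type":"object","properties":{"commands":{"type":"array"},"claw":{"type":"number"}},"required":["commands"]}

```bash
mkdir -p pics; cat > h.py <<'E'
import numpy as np, cv2
from cell import readout, eyes, finish_job
from scipy.spatial.transform import Rotation as R
def shot(n,f=None):
    d=eyes.get_image(n)
    if f: cv2.imwrite('pics/'+f,d['image'][:,:,::-1])
    return d
def ray(d,u,v):
    K=d['mtx']; M=cv2.Rodrigues(np.array(d['rvec'],float))[0]; t=np.array(d['tvec'],float).ravel()
    return -M.T@t, M.T@np.array([(u-K[0][2])/K[0][0],(v-K[1][2])/K[1][1],1])
def onz(d,u,v,z):
    c,r=ray(d,u,v); return c+r*(z-c[2])/r[2]
def proj(d,p):
    return cv2.projectPoints(np.array([p],float),np.array(d['rvec'],float),np.array(d['tvec'],float),np.array(d['mtx'],float),None)[0].ravel()
E
python3 - <<'E'
from h import *
for n in ('top','side'):
    d=shot(n,n+'1.png'); print(n,ray(d,320,240),d['mtx'][0])
print(readout.read_state())
E
```

```text
top (array([ 489.94548843,   36.31945868, 1048.94875517]), array([ 0.04705724, -0.01480645, -0.99884937])) [454.67295957   0.         320.95611256]
side (array([ 474.45169023,  940.59703076, 1234.94425401]), array([ 0.05053274, -0.63746584, -0.76885989])) [588.29454335   0.         315.37930767]
{'clock': 0.1, 'qpos': array([ 1.12722604,  0.62926257,  0.03845091,  1.51825261, -0.0269625 ,
        0.9962929 , -0.02002123]), 'qd': array([ 4.82080519e-04,  7.62353622e-05,  1.75049191e-03, -1.79747745e-03,
        1.73437569e-03, -1.86900792e-03,  2.96030600e-04]), 'tau': array([ 3.30306706e-03, -5.64533830e+01,  1.23095546e+00, -1.93968809e+01,
        1.14188841e-02,  5.46344629e-03,  1.71262684e-06]), 'eef_pos': array([ 239.56410588, -603.65086622,  230.48029898]), 'tool_rot': array([-1.57084861,  0.00169656, -1.19303154]), 'force': array([-0.49110172,  0.4092659 ,  0.13175655]), 'torque': array([0.0419031 , 0.0478708 , 0.02945461]), 'width': 85.22624867516224}
```

View pics/top1.png

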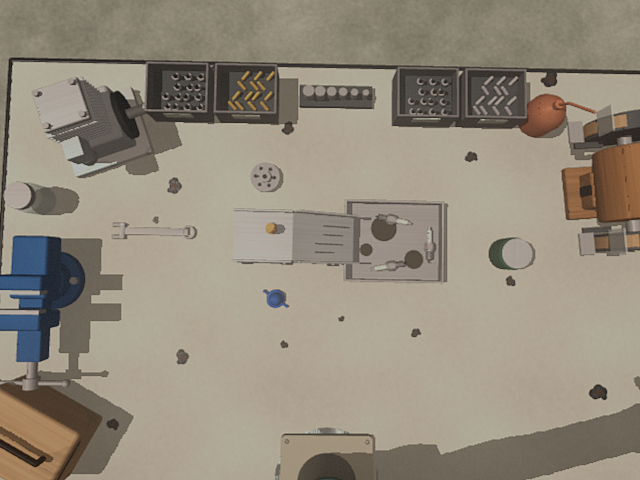

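View pics/side1.png

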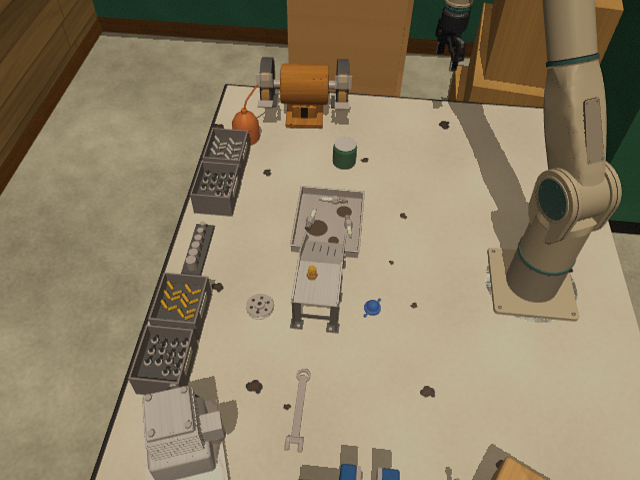

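Top view: the plug is at about (272,228), the shelf's open end at u≈233 and the tray rim corners at (346,201), (447,203), (443,283) and (345,279). The spark plugs lie in the tray, the pulley at (266,177) and the primer at (275,298). The side view agrees. Next I'll measure the plug and the chute.

```bash
python3 - <<'E'
from h import *
T=shot('top');S=shot('side')
np.set_printoptions(precision=1,suppress=True)
P={}
for n,d in (('T',T),('S',S)):
    hsv=cv2.cvtColor(d['image'],cv2.COLOR_RGB2HSV)
    m=cv2.inRange(hsv,(12,130,90),(28,255,255))
    k,l,s,c=cv2.connectedComponentsWithStats(m)
    for i in range(1,k):
        if s[i,4]>15 and ((n=='T' and 230<c[i][0]<360 and 190<c[i][1]<280) or (n=='S' and 290<c[i][0]<345 and 250<c[i][1]<310)):
            print(n,s[i],c[i]); P[n]=c[i]
            print(onz(d,*c[i],130.5))
a,r=ray(T,*P['T']);b,q=ray(S,*P['S'])
x=np.linalg.lstsq(np.c_[r,-q],b-a,rcond=None)[0];print('tri',a+r*x[0],b+q*x[1])
tr=[onz(T,*p,28) for p in ((346,201),(447,203),(443,283),(345,279))];print(np.array(tr),np.mean(tr,0))
print(np.array([onz(T,*p,126.5) for p in ((234,209),(233,262))]))
I=T['image'][190:295,220:460,::-1];J=S['image'][180:340,280:400,::-1]
cv2.imwrite('pics/c.png',cv2.resize(I,None,fx=3.3,fy=3.3,interpolation=2))
E
```

```text
T [266 223   8  10  20] [268.6 227.1]
[557.9 127.1 130.5]
S [307 266  10  14 112] [311.4 272.6]
[557.1 125.5 130.5]
tri [557.8 126.9 132.4] [556.9 126.9 132.3]
[[ 627.2  -36.4   28. ]
 [ 626.3 -265.9   28. ]
 [ 445.4 -256.5   28. ]
 [ 451.5  -36.    28. ]] [ 537.6 -148.7   28. ]
[[593.9 198.3 126.5]
 [486.4 197.7 126.5]]
```

View pics/c.png

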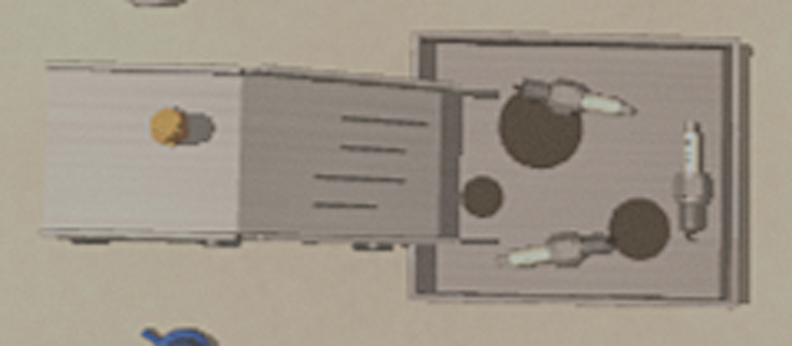

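The crop shows the plug's centre at crop (169,127), the shelf edge at crop x≈240, and the three spark plugs around the middle of the tray. Next I'll compute the chute axis and the edge.

```bash
python3 - <<'E'
from h import *
T=shot('top')
np.set_printoptions(precision=1,suppress=True)
f=lambda a,b,z:onz(T,220+a/3.3,190+b/3.3,z)
print('plug',f(169,127,132))
for n,p,z in (('wallL',((47,65),(240,72)),126.5),('wallR',((40,234),(238,240)),126.5),('edge',((241,75),(239,238)),115),
  ('trayT',((412,34),(738,40)),28),('trayB',((408,298),(735,302)),28),('trayFar',((738,40),(735,302)),28)):
    a,b=[f(*q,z) for q in p]; d=b-a; print(n,a,b,np.degrees(np.arctan2(d[1],d[0])))
E
```

```text
plug [555.  121.5 132. ]
wallL [592.5 197.8 126.5] [590.   79.  126.5] -91.1939997268922
wallR [488.6 199.5 126.5] [486.6  78.4 126.5] -90.95227315743006
edge [589.4  78.9 115. ] [487.8  78.3 115. ] -179.70983434144574
trayT [628.7 -33.8  28. ] [ 628.2 -258.3   28. ] -90.13939140953391
trayB [448.5 -33.   28. ] [ 448.7 -255.8   28. ] -89.95428945083637
trayFar [ 628.2 -258.3   28. ] [ 448.7 -255.8   28. ] 179.2255751749286
```

Request:
apply_moves(commands=[[[0,0,0,0,1,0],[0,0,0,0,1,0],[0,0,0,0,1,0],[0,0,0,0,1,0],[0,0,0,0,0.32,0]]], claw=0)

```text
clock: 0.67
eef_pos: [239.3, -603.3, 229.9]
tool_rot: [-1.571, 0.003, -1.588]
force: [-0.5, 0.5, 0.6]
width: 25.5
```

Request:
apply_moves(commands=[[[-0.92,0,0.38,0,0,0],[-0.92,0,0.38,0,0,0],[-0.92,0,0.38,0,0,0],[-0.92,0,0.38,0,0,0],[-0.92,0,0.38,0,0,0],[-0.92,0,0.38,0,0,0],[-0.92,0,0.38,0,0,0],[-0.92,0,0.38,0,0,0]]])

```text
clock: 1.33
eef_pos: [365.0, -310.7, 226.9]
tool_rot: [-1.575, -0.006, -1.608]
force: [1.8, 0.1, -0.0]
width: -0.1
```

Request:
apply_moves(commands=[[[-0.92,0,0.38,0,0,0],[-0.92,0,0.38,0,0,0],[-0.92,0,0.38,0,0,0],[-0.92,0,0.38,0,0,0],[-0.92,0,0.38,0,0,0],[-0.92,0,0.38,0,0,0],[-0.92,0,0.38,0,0,0],[-0.92,0,0.38,0,0,0]]])

```text
clock: 2.0
eef_pos: [501.4, -6.3, 226.4]
tool_rot: [-1.571, -0.007, -1.609]
force: [0.7, -0.4, -0.6]
width: -0.3
```

Request:
apply_moves(commands=[[[-0.88,0,0.25,0,-0.2,0],[-0.88,0,0.25,0,-0.1,0],[-0.88,0,0.25,0,-0.1,0],[-0.88,0,0.25,0,-0.1,0],[-0.88,0,0.25,0,0,0],[0,0,0,0,0,0]]])

```text
clock: 2.5
eef_pos: [557.0, 190.2, 225.4]
tool_rot: [-1.566, 0.0, -1.551]
force: [-0.5, 2.6, -0.1]
width: -0.0
```

```bash
python3 - <<'E'
from h import *
s=readout.read_state();print(s['eef_pos'],s['tool_rot'])
d=shot('wrist','w1.png');M=cv2.Rodrigues(np.array(d['rvec'],float))[0];print(-M.T@np.ravel(d['tvec']),M[2],d['mtx'])
d=shot('side');cv2.imwrite('pics/s2.png',cv2.resize(d['image'][200:350,250:400,::-1],None,fx=4,fy=4,interpolation=2))
E
```

```text
[557.04807847 190.15444076 225.43730224] [-1.56640574e+00  1.75377197e-05 -1.55109684e+00]
[624.3151141  190.99259948 369.63118262] [-0.26237095 -0.00446571 -0.96495676] [[371.64829954   0.         322.59405536]
 [  0.         371.64829954 235.10188521]
 [  0.           0.           1.        ]]
```

View pics/w1.png

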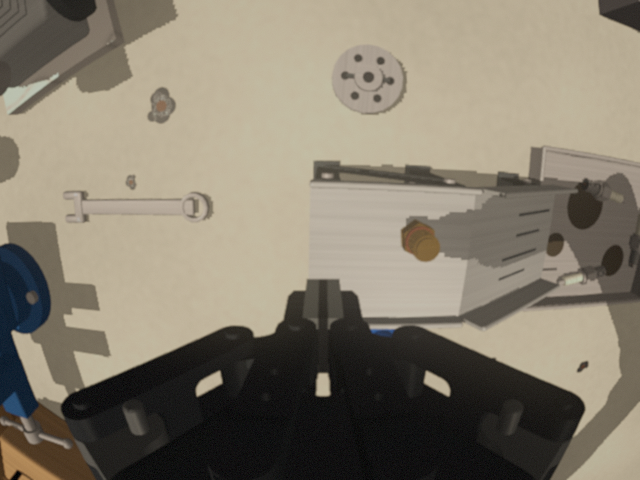

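The wrist view shows the plug's thread top near (427,247) and its hexagon near (418,237). The shut fingers are behind the shelf's open end.

```bash
cat >> h.py <<'E'
def wz(d,u,v,z):
    K=np.array(d['mtx']); M=cv2.Rodrigues(np.array(d['rvec'],float))[0]; c=-M.T@np.ravel(d['tvec'])
    a=np.array([u-K[0,2],v-K[1,2]]); r=np.hypot(*a); th=r/K[0,0]
    q=M.T@np.r_[a/r*np.sin(th),np.cos(th)]; return c+q*(z-c[2])/q[2]
E
python3 - <<'E'
from h import *
d=shot('wrist')
print('top',wz(d,428,248,148),'collar',wz(d,420,239,128))
print('edge',wz(d,475,193,115),wz(d,461,318,115),'open',wz(d,311,187,126.5))
E
```

```text
top [555.14477585 113.63585906 148.        ] collar [555.4423194  113.78815543 128.        ]
edge [587.18969782  69.80724098 115.        ] [485.33485949  67.73542305 115.        ] open [589.77020346 189.28220686 126.5       ]
```

View pics/s2.png

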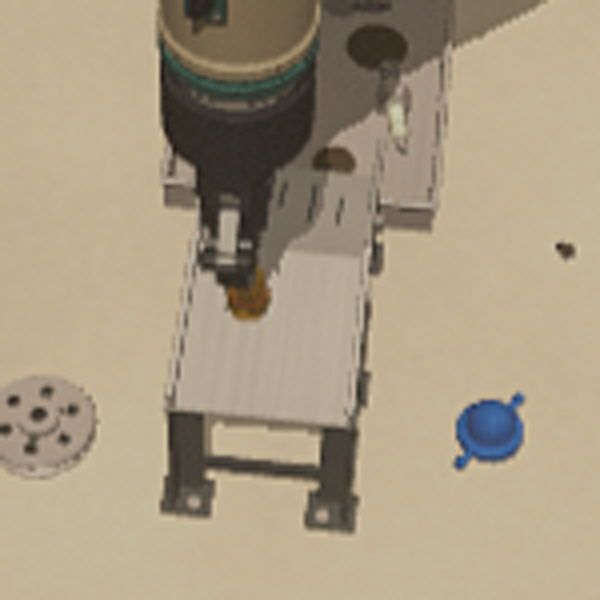

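```bash
python3 - <<'E'
from h import *
d=shot('side');s=readout.read_state();p=s['eef_pos'];print(p,(proj(d,p)-[250,200])*4)
d=shot('wrist');M=cv2.Rodrigues(np.array(d['rvec'],float))[0];q=M@p+np.ravel(d['tvec']);th=np.arctan2(np.hypot(q[0],q[1]),q[2]);print(q[:2]/np.hypot(q[0],q[1])*th*371.65+[322.6,235.1], np.round(M,3))
E
```

```text
[556.1743889  178.25374753 225.50041837] [237.7497358  263.39615392]
[321.68194888 298.60801767] [[ 0.008 -1.     0.008]
 [-0.964 -0.005  0.265]
 [-0.265 -0.009 -0.964]]
```

```bash
python3 - <<'E'
from h import *
s=readout.read_state();print(s['eef_pos'],s['tool_rot'],s['force'])
d=shot('wrist');h=cv2.cvtColor(d['image'],cv2.COLOR_RGB2HSV)
m=cv2.inRange(h,(8,110,60),(28,255,255));m[:180]=0;m[300:]=0;m[:,:330]=0;m[:,500:]=0
k,l,st,c=cv2.connectedComponentsWithStats(m);i=1+np.argmax(st[1:,4]);print(st[i],c[i],wz(d,*c[i],130.5))
s=readout.read_state();print(s['eef_pos'])
E
```

```text
[556.27610154 177.65542084 225.64477997] [-1.56872872 -0.0081266  -1.56393962] [-0.03658783 -0.24775303  0.57859951]
[ 384  218   36   40 1037] [401.24300868 237.98457088] [556.42826225 123.0626392  130.5       ]
[556.35735446 177.52271437 225.75993615]
```

All views now agree on the plug at about (556, 123). I'll descend behind it.

Request:
apply_moves(commands=[[[0,0.6,0,0,0,0],[0,0.6,0,0,0,0],[0,0.5,0,0,0,0],[0,0.3,0,0,0,0],[0,0.1,0,0,0,0],[0,0,0,0,0,0],[0,0,0,0,0,0],[0,0,0,0,0,0]]])

```text
clock: 3.47
eef_pos: [559.7, 165.2, 143.2]
tool_rot: [-1.562, -0.009, -1.582]
force: [-0.4, -0.2, 0.4]
width: -0.3
```

Request:
apply_moves(commands=[[[-0.2,0.15,-0.05,0,0,0],[-0.1,0.15,-0.05,0,0,0],[0,0.1,0,0,0,0],[0,0.05,0,0,0,0],[0,0,0,0,0,0],[0,0,0,0,0,0]]])

```text
clock: 3.97
eef_pos: [557.3, 179.7, 126.1]
tool_rot: [-1.557, -0.007, -1.582]
force: [-0.3, 0.1, -0.9]
width: -0.2
```

Request:
apply_moves(commands=[[[0.1,0.06,0,0,0,0],[0.1,0.06,0,0,0,0],[0.1,0,0,0,0,0],[0.08,0,0,0,0,0],[0.06,0,0,0,0,0],[0.06,0,0,0,0,0]]])

```text
clock: 4.47
eef_pos: [557.4, 157.2, 121.1]
tool_rot: [-1.556, -0.007, -1.582]
force: [0.0, -0.0, -0.2]
width: -0.3
```

Request:
apply_moves(commands=[[[0.05,0,0,0,0,0],[0.05,0,0,0,0,0],[0.05,0,0,0,0,0],[0.05,0,0,0,0,0],[0.05,0,0,0,0,0],[0.05,0,0,0,0,0],[0.05,0,0,0,0,0],[0.05,0,0,0,0,0]]])

```text
clock: 5.13
eef_pos: [557.6, 139.5, 121.7]
tool_rot: [-1.555, -0.006, -1.582]
force: [0.8, -0.1, -0.4]
width: 0.1
```

```bash
cat > look.py <<'E'
import sys
from h import *
s=readout.read_state();print(s['clock'],s['eef_pos'],s['tool_rot'],s['force'])
d=shot('wrist',sys.argv[1] if len(sys.argv)>1 else None);h=cv2.cvtColor(d['image'],cv2.COLOR_RGB2HSV)
m=cv2.inRange(h,(8,110,60),(28,255,255));m[:120]=0;m[350:]=0;m[:,:300]=0
k,l,st,c=cv2.connectedComponentsWithStats(m)
for i in np.argsort(-st[1:,4])[:3]+1: print(st[i],c[i],wz(d,*c[i],130.5),wz(d,*c[i],18))
E
python3 look.py w2.png
```

```text
5.1333 [557.56604346 139.48424819 121.70614549] [-1.5552475  -0.00643603 -1.58246239] [ 0.75042233 -0.1051379  -0.41339887]
[ 350  271   59   67 2469] [380.74078574 303.90643985] [558.61574889 115.52355973 130.5       ] [505.20970455  95.97651212  18.        ]
[611 189   1   2   2] [611.  189.5] [607.95251201   4.21269941 130.5       ] [ 595.3225121  -107.33099128   18.        ]
```

View pics/w2.png

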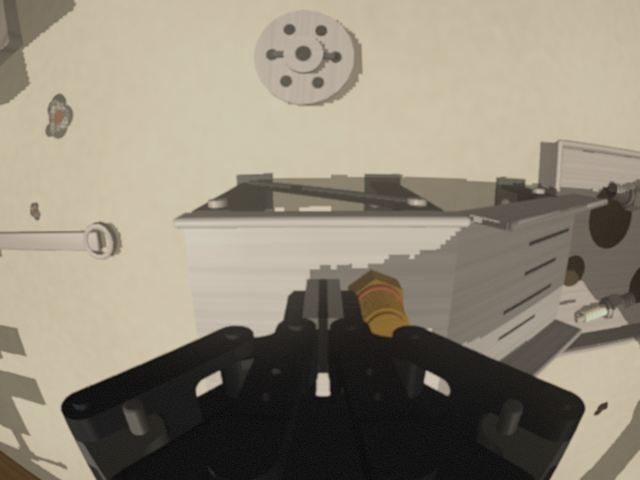

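The shut fingers sit right behind the plug, whose hexagon is at about (375,285). I'll keep pushing slowly.

Request:
apply_moves(commands=[[[0.05,0,0,0,0,0],[0.05,0,0,0,0,0],[0.05,0,0,0,0,0],[0.05,0,0,0,0,0],[0.05,0,0,0,0,0],[0.05,0,0,0,0,0],[0.05,0,0,0,0,0],[0.05,0,0,0,0,0]]])

```text
clock: 5.85
eef_pos: [557.3, 121.8, 121.8]
tool_rot: [-1.555, -0.006, -1.582]
force: [0.2, 0.1, -0.4]
width: 0.1
```

```bash
python3 look.py
```

```text
5.85 [557.29813513 121.8342081  121.80824256] [-1.55532607 -0.00643732 -1.58228381] [ 0.22748956  0.05281057 -0.40002916]
[ 349  271   60   67 2476] [380.6542811 303.9095315] [558.32770728  97.88943181 130.5       ] [504.91552009  78.36015874  18.        ]
[597 188   2   2   4] [597.5 188.5] [607.76564789  -4.06082555 130.5       ] [ 595.18800011 -107.79853754   18.        ]
```

Pushing steadily and still square. On to the edge.

Request:
apply_moves(commands=[[[0.05,0,0,0,0,0],[0.05,0,0,0,0,0],[0.05,0,0,0,0,0],[0.05,0,0,0,0,0],[0.05,0,0,0,0,0],[0.05,0,0,0,0,0],[0.05,0,0,0,0,0],[0.05,0,0,0,0,0]]])

```text
clock: 6.57
eef_pos: [557.2, 104.1, 122.0]
tool_rot: [-1.555, -0.006, -1.582]
force: [-0.1, 0.7, 0.6]
width: 0.1
```

```bash
python3 look.py
```

```text
6.5667 [557.21923327 104.09370806 122.02938809] [-1.55507169 -0.00637703 -1.58237964] [-0.08633554  0.65893395  0.60389855]
[ 348  271   61   67 2513] [380.20334262 303.67091126] [558.24863971  80.25538676 130.5       ] [504.97016619  60.90059968  18.        ]
[582 187   2   2   3] [582.33333333 187.33333333] [607.75032143 -12.15786008 130.5       ] [ 595.27988198 -107.69597659   18.        ]
```

Request:
apply_moves(commands=[[[0.05,0,0,0,0,0],[0.05,0,0,0,0,0],[0.05,0,0,0,0,0],[0.05,0,0,0,0,0],[0.03,0,0,0,0,0],[0,0,0,0,0,0],[0,0,0,0,0,0]]])

```text
clock: 7.2
eef_pos: [557.7, 92.3, 122.7]
tool_rot: [-1.554, -0.007, -1.584]
force: [-0.8, 0.2, 1.0]
width: -0.0
```

```bash
python3 look.py w3.png
```

```text
7.2 [557.69706078  92.29215582 122.71877882] [-1.55382392 -0.0074268  -1.58392202] [-0.8388369   0.18286974  1.0373511 ]
[ 341  271   78   67 2817] [381.55200568 303.72772453] [558.26969848  67.84711905 130.5       ] [505.07884091  47.99773901  18.        ]
[570 186   2   2   3] [570.66666667 186.66666667] [607.94331935 -17.45907226 130.5       ] [ 595.47377767 -107.24054712   18.        ]
```

View pics/w3.png

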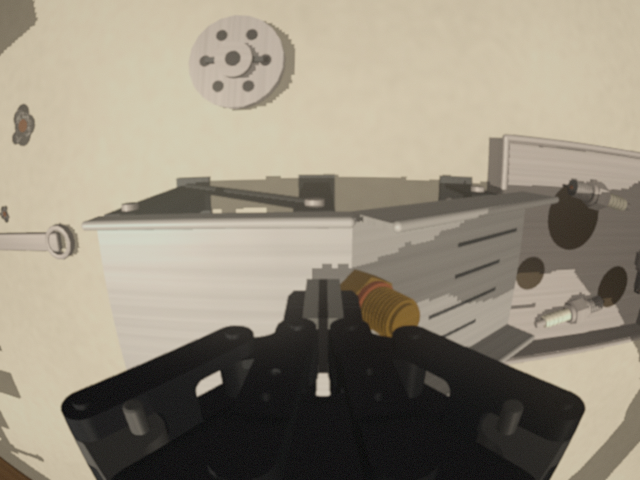

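The plug has tipped over the edge, with its thread pointing down the slope near (405,315). I'll push a little further.

Request:
apply_moves(commands=[[[0.05,0,0,0,0,0],[0.05,0,0,0,0,0],[0.05,0,0,0,0,0],[0.05,0,0,0,0,0],[0.05,0,0,0,0,0],[0.03,0,0,0,0,0],[0,0,0,0,0,0],[0,0,0,0,0,0]]])

```text
clock: 7.92
eef_pos: [556.7, 80.0, 122.0]
tool_rot: [-1.556, -0.008, -1.584]
force: [0.1, 0.5, 0.5]
width: -0.1
```

```bash
python3 look.py w4.png
```

```text
7.9167 [556.74167614  79.95634808 122.04584459] [-1.55561599 -0.00767307 -1.58360752] [0.14960219 0.54131479 0.46851355]
[ 540  215   42   33 1027] [559.26095424 230.45666991] [587.48418094 -25.23499313 130.5       ] [ 558.62460307 -111.7876533    18.        ]
[559 185   3   2   4] [560.  185.5] [607.40002786 -22.93701755 130.5       ] [ 594.96308147 -107.59476427   18.        ]
```

The plug is in the tray. I'll lift straight up and look again.

Request:
apply_moves(commands=[[[0,-0.3,0,0,0,0],[0,-0.6,0,0,0,0],[0,-0.6,0,0,0,0],[0,-0.4,0,0,0,0],[0,-0.2,0,0,0,0],[0,0,0,0,0,0],[0,0,0,0,0,0],[0,0,0,0,0,0]]])

```text
clock: 8.63
eef_pos: [553.9, 81.4, 207.4]
tool_rot: [-1.56, -0.008, -1.582]
force: [-0.4, 1.0, 0.1]
width: 0.2
```

```bash
python3 look.py w5.png;python3 look.py
```

```text
8.6333 [553.92548691  81.38020932 207.36399856] [-1.55989113 -0.00796751 -1.5822642 ] [-0.38365473  1.02411287  0.13352609]
[497 197  36  25 678] [513.60029499 208.98377581] [577.83183716 -47.38675462 130.5       ] [ 556.27410483 -112.75520647   18.        ]
8.6833 [553.63167889  81.34132905 206.99142007] [-1.56079805 -0.00816426 -1.58220718] [-0.01958286  0.12602753  0.49272182]
[497 197  36  24 673] [513.66864785 208.66716196] [577.75403267 -47.27625816 130.5       ] [ 556.20365558 -112.6957366    18.        ]
```

View pics/w5.png

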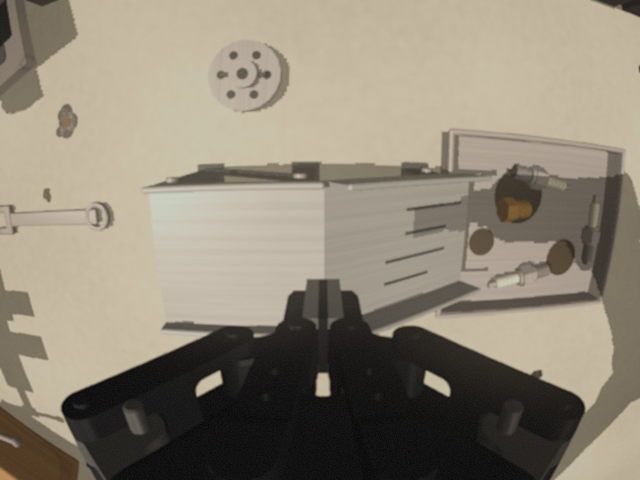

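The plug lies on its side at about (514,209), still, near (556,-113). I'll move above it.

Request:
apply_moves(commands=[[[0.6,0,0.05,0,0,0],[0.9,0,0,0,0,0],[0.9,0,0,0,0,0],[0.9,0,0,0,0,0],[0.7,0,0,0,0,0],[0.3,0,0,0,0,0],[0,0,0,0,0,0],[0,0,0,0,0,0]]])

```text
clock: 9.4
eef_pos: [550.4, -94.8, 199.4]
tool_rot: [-1.575, -0.006, -1.576]
force: [-0.2, 0.5, -0.2]
width: -0.3
```

```bash
python3 look.py;python3 look.py;python3 look.py w6.png
```

```text
9.4 [550.43344673 -94.77307611 199.38044873] [-1.57470335 -0.00630581 -1.57616854] [-0.24193591  0.52183134 -0.17346028]
[326 190  40  28 891] [344.1043771  203.77665544] [ 578.03562791 -108.26126547  130.5       ] [ 556.40747413 -115.41490543   18.        ]
[584 288   3   5  10] [585.2 290.1] [ 513.86113191 -296.83350909  130.5       ] [ 458.2561044  -403.82580318   18.        ]
9.45 [550.34531114 -94.53235306 199.32840463] [-1.57497945 -0.00653378 -1.5754932 ] [-0.04418369  0.00625635 -0.45601931]
[326 190  40  28 891] [344.18630752 203.66105499] [ 578.01981704 -108.04167935  130.5       ] [ 556.40239639 -115.2615931    18.        ]
[584 289   4   4   9] [585.33333333 290.44444444] [ 513.59274867 -296.86361268  130.5       ] [ 457.85393031 -404.0860323    18.        ]
9.5 [550.62681804 -93.39166531 199.53584719] [-1.57452231 -0.00598514 -1.57373232] [-0.12095752 -0.61299757 -0.39569514]
[327 191  41  27 891] [345.67340067 203.94500561] [ 578.1509039  -107.68425981  130.5       ] [ 556.51423578 -115.33885672   18.        ]
[585 289   3   4   9] [586.22222222 290.88888889] [ 513.76991108 -296.95246944  130.5       ] [ 458.07836174 -404.72211763   18.        ]
```

View pics/w6.png

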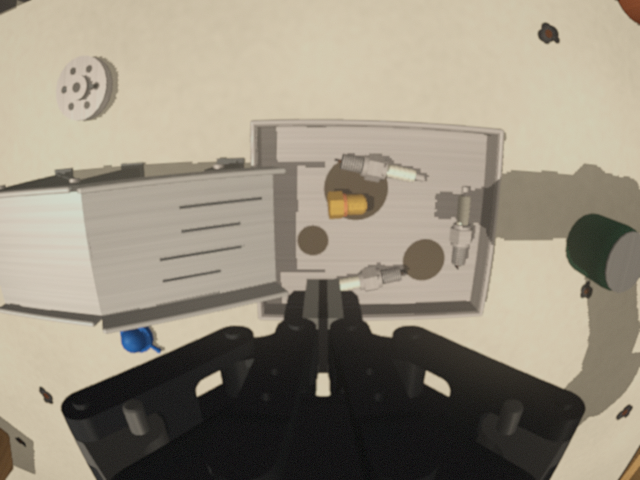

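The plug lies on its side at (347,205), or about (556,-116). The spark plugs are clear of the descent path.

Request:
apply_moves(commands=[[[0.2,0.3,0.05,0,0,0],[0.2,0.5,0.05,0,0,0],[0.1,0.6,0.05,0,0,0],[0,0.5,0,0,0,0],[0,0.3,0,0,0,0],[0,0.1,0,0,0,0],[0,0,0,0,0,0],[0,0,0,0,0,0]]])

```text
clock: 10.22
eef_pos: [560.0, -104.5, 100.5]
tool_rot: [-1.571, -0.002, -1.555]
force: [0.5, -0.3, -0.5]
width: -0.1
```

```bash
python3 look.py
```

```text
10.2167 [ 559.96884421 -104.47760833  100.51717912] [-1.57128288 -0.00169271 -1.55506481] [ 0.46812686 -0.26407541 -0.54437474]
[ 314  229   55   38 1692] [339.05791962 247.96394799] [ 592.17598241 -109.62680116  130.5       ] [ 556.84043416 -115.52727882   18.        ]
[625 340   4   5  11] [626.18181818 342.09090909] [ 544.77730183 -252.29084602  130.5       ] [ 462.61521157 -399.13330371   18.        ]
[331 187   1   1   1] [331. 187.] [ 611.83004232 -106.62707247  130.5       ] [ 595.91131435 -109.56403048   18.        ]
```

Next: 12 mm in -y, about 3 mm in -x and 46 mm down.

Request:
apply_moves(commands=[[[0.15,0.2,-0.05,0,0,0],[0.1,0.3,0,0,0,0],[0.05,0.3,0,0,0,0],[0,0.15,0,0,0,0],[0,0,0,0,0,0],[0,0,0,0,0,0],[0,0,0,0,0,0],[0,0,0,0,0,0]]])

```text
clock: 10.93
eef_pos: [560.9, -119.1, 62.5]
tool_rot: [-1.564, -0.004, -1.555]
force: [-0.5, 0.6, -0.0]
width: -0.3
```

```bash
python3 look.py
```

```text
10.9333 [ 560.88954771 -119.08181227   62.54082795] [-1.56355051 -0.00353795 -1.55498356] [-0.48254527  0.64199793 -0.03422333]
[ 300  249   50   43 1466] [322.85129604 267.80218281] [ 599.80009259 -118.74957297  130.5       ] [ 558.65922722 -119.79762252   18.        ]
```

Request:
apply_moves(commands=[[[-0.07,0.1,-0.1,0,0,0],[0,0.1,0,0,0,0],[0,0,0,0,0,0],[0,0,0,0,0,0],[0,0,0,0,0,0],[0,0,0,0,0,0],[0,0,0,0,0,0],[0,0,0,0,0,0]]])

```text
clock: 11.65
eef_pos: [557.5, -115.5, 55.0]
tool_rot: [-1.561, -0.004, -1.554]
force: [-0.1, -0.7, 0.1]
width: 0.1
```

Request:
apply_moves(commands=[[[0,0,0,0,0,0],[0,0,0,0,0,0],[0,0,0,0,0,0],[0,0,0,0,0,0],[0,0,0,0,0,0],[0,0,0,0,0,0],[0,0,0,0,0,0],[0,0,0,0,0,0]]])

```text
clock: 12.32
eef_pos: [557.8, -115.7, 55.2]
tool_rot: [-1.56, -0.004, -1.554]
force: [1.0, 0.8, 0.2]
width: 0.3
```

```bash
python3 look.py w7.png
```

```text
12.3167 [ 557.78184173 -115.71797144   55.23638024] [-1.56038286 -0.00388712 -1.55410766] [1.01829887 0.77314026 0.17512379]
[ 300  248   58   44 1801] [326.82565242 267.42254303] [ 599.15603094 -115.99367033  130.5       ] [ 558.56637249 -118.38539966   18.        ]
[311 197   2   1   2] [311.5 197. ] [ 613.16445465 -112.83523086  130.5       ] [ 595.31132809 -110.10061897   18.        ]
```

View pics/w7.png

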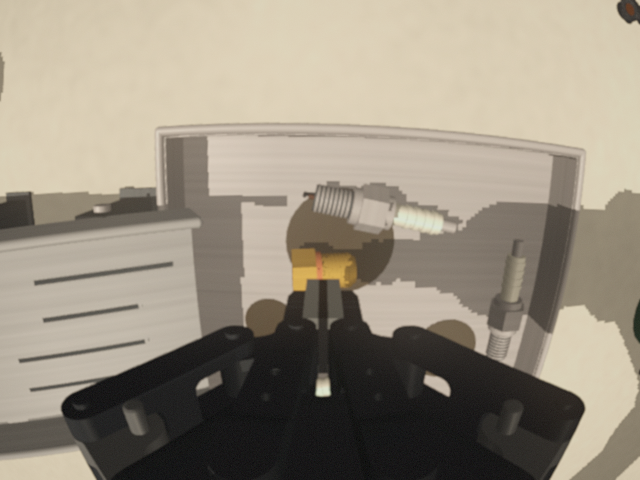

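The tips point down at the middle of the plug, around (325,270), about 27 mm above its top, and touch nothing. I'll hold a little longer and then hand in.

Request:
apply_moves(commands=[[[0,0,0,0,0,0],[0,0,0,0,0,0],[0,0,0,0,0,0],[0,0,0,0,0,0],[0,0,0,0,0,0],[0,0,0,0,0,0],[0,0,0,0,0,0],[0,0,0,0,0,0]]])

```text
clock: 13.03
eef_pos: [557.8, -115.7, 55.2]
tool_rot: [-1.56, -0.004, -1.554]
force: [0.1, -0.6, 0.4]
width: -0.0
```

Request:
apply_moves(commands=[[[0,0,0,0,0,0],[0,0,0,0,0,0],[0,0,0,0,0,0],[0,0,0,0,0,0],[0,0,0,0,0,0],[0,0,0,0,0,0],[0,0,0,0,0,0],[0,0,0,0,0,0]]])

```text
clock: 13.7
eef_pos: [557.7, -115.7, 55.2]
tool_rot: [-1.56, -0.004, -1.554]
force: [-1.3, -0.3, 0.8]
width: 0.1
```

```bash
python3 -c "
from h import *
print(readout.read_state()['eef_pos']); finish_job(); print(readout.read_state()['eef_pos'])"
```

```text
[ 557.74273934 -115.66769903   55.21287894]
the job is handed in; nothing more can be done
the job is handed in; nothing more can be done
```

I pushed the drain plug slowly along the shelf with shut fingers until it tipped over the edge and slid into the tray. I then pointed straight down at it, held for about 2.5 s, and handed the job in at about 13.7 s while still pointing. The job reports no verdict.

- **Pointing:** the plug lay still on its side at about (556.5, -115.5) mm. The tips were at (557.7, -115.7, 55.2) mm, about 1 mm off sideways and about 27 mm above its top, assuming it lies flat. They leaned less than 1° from straight down.
- **Contact:** measured tool force stayed around 1 N or less (noise level) during the push and the pointing. One 2.6 N reading came earlier, in free air, just after the fast approach.
- **Other things:** in the last wrist pictures, the spark plugs still lay in the tray untouched. I checked the other loose things only by eye and measured none of them.
- **Disagreements:** one early wrist measurement was about 8 mm off in y because the arm was still settling. A repeat agreed with the other cameras. The very last colour-mask fix differed by about 3 mm, because the fingers partly hid the plug.

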